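Bring out the wide sample tray

TASK

The narrower sample tray has been left standing open: push it fully home with a fingertip. Then hook a fingertip behind the front lip of the wider tray and draw it along its rail all the way out to its stop, without pinching the lip or pressing on its front. Both plaster samples stay lying on their trays and everything else stays where it is; finish clear of everything.

Things in the scene. Friction and masses are not known exactly. Their poses are not given: they have to be found in the camera images.
- wide_front (a point): Wider of two. Fixed low bench unit: grey sheet-metal housing 180 mm wide, 200 deep, 70 tall, open in front, with one sliding steel tray. Point: middle of the housing's upper front edge, 70 mm above the table. x points into the housing (away from the robot), y across to the left, z up; turned up to 0.15 rad about the vertical.
- wide_lip (a point): Middle of the top edge of the wider tray's upright front lip, 54 mm above the table. Lip: steel plate 8 mm thick, 156 wide, 38 tall. Behind it the tray floor (20 mm above the table) is bare for 66 mm to a ridge 6 mm high, open from above; lip to housing front is 70 mm with the tray home, more as it comes out. x points along the rail into the housing: drawn out towards -x, home is +x.
- wide_tray (a joint): How far the wider tray is out along its rail, in m: 0 fully home (hard stop), 0.140 fully out (hard stop). Starts home or up to 12 mm out. Sliding friction about 2.5 N, no spring; it stays where it is left.
- narrow_front (a point): Narrower of two. Fixed low bench unit: grey sheet-metal housing 120 mm wide, 200 deep, 70 tall, open in front, with one sliding steel tray. Point: middle of the housing's upper front edge, 70 mm above the table. x points into the housing (away from the robot), y across to the left, z up; turned up to 0.15 rad about the vertical.
- narrow_lip (a point): Middle of the top edge of the narrower tray's upright front lip, 54 mm above the table. Lip: steel plate 8 mm thick, 96 wide, 38 tall. Behind it the tray floor (20 mm above the table) is bare for 66 mm to a ridge 6 mm high, open from above; lip to housing front is 70 mm with the tray home, more as it comes out. x points along the rail into the housing: drawn out towards -x, home is +x.
- narrow_tray (a joint): How far the narrower tray is out along its rail, in m: 0 fully home (hard stop), 0.140 fully out (hard stop). Starts 60 to 100 mm out. Sliding friction about 2.5 N, no spring; it stays where it is left.
- panel: Loose rectangular plaster sample panel, 90 x 110 x 12 mm, lying flat on the wider tray behind its ridge, inside the housing at the start. Origin: centre of its underside (20 mm above the table).
- disc: Loose round plaster sample, 60 mm across and 14 mm thick, lying flat on the narrower tray behind its ridge. Origin: centre of its underside (20 mm above the table).
- jar: Bystander: small pigment jar, 50 mm across, 75 mm tall, standing between the two units. Origin: centre of its underside.
- block: Bystander: cork sanding block, 90 x 50 x 28 mm, lying nearest the robot, midway between the two tray lanes. Origin: centre of its underside.
- trowel: Bystander: plasterer's steel trowel lying on its blade (220 x 85 mm), handle up to 57 mm high, on the right side of the table. Origin: centre of the underside.
- brush: Bystander: paint brush lying on the left side of the table. Origin: its underside, near the middle.
- tub: Bystander: white plastic tub with a lid, 108 mm across, 108 mm tall, on the left side. Origin: centre of its underside.
- spare: Bystander: spare plaster panel, 150 x 100 x 12 mm, lying flat on the right side. Origin: centre of its underside.

How it is judged:
By the outcome, as a careful person would: the job done as asked, in the order asked, and still so for the second after the job is handed in, with the robot touching nothing.
It also fails if it takes over 51 s, if anything falls off the work surface, if the arm or the gripper's body presses on something with over 40 N, if the wrist force passes 120 N, or if a joint passes its speed limit or range.

ROBOT

A 7-joint arm with a two-finger parallel gripper is mounted at the origin on the work surface. World frame = base frame: x ahead of the robot, y to its left, z up, the work surface at z = 0. Lengths are in m, angles in rad, forces in N, time in s.
With the tool pointing down it reaches from about 0.425 to 0.875 m from the base axis. Payload 8.4 kg.
Tool frame: the origin (TCP) lies midway between the tips of the shut fingers; the grasp point (between the pads) lies 19 mm behind it; z points along the fingers, y is the direction in which the jaws open and shut (so a half turn about z gives the same grasp; the last joint's range is limited). The gripper opens to 85 mm and grips with 20 to 120 N. Pads are 22 mm wide; open, the fingers measure 114 mm over their backs; the gripper's body (76 mm by 85 mm) begins 54 mm behind the grasp point. The pads swing forward as they close: fully open they stand 13 mm farther back than shut.
Start: joints at [1.139, 0.333, 0.04, 1.465, -0.013, 1.343, -0.059], TCP at [0.212, -0.614, 0.231] pointing down, gripper open.
Joint ranges: [-2.58, 2.58], [-0.38, 2.09], [-1.3, 1.39], [0.25, 2.4], [-1.5, 4.64], [0.08, 2.09], [-2.65, 2.65]. Speed limits (rad/s): [2.22, 2.22, 2.79, 2.79, 3.14, 3.14, 3.14].

INTERFACE

Orientations are given as a 3x3 rotation matrix whose columns are the frame's x, y, z axes.
In Python, from workcell import r, viewer gives the robot as it stands.
- The arm moves only by the shell command python3 -m handwheel 'ROWS' [FORCE]. ROWS is JSON, a list of rows, each an object of numbers: "dx", "dy", "dz": the shift along the tool's x, y, z in cm; "rx", "ry", "rz": the turn, a rotation vector about the tool's x, y, z in rad; "gripper": the opening, from -1 (shut) to 1 (fully open). A call has 1 to 12 rows; each row is the pose to reach, as a shift and turn from the pose commanded when the call began, along the tool's axes at that moment; what a row does not reach only later rows make up. A row lasts 1/10 s, in which the tool goes at most 50 mm and 8.59 degrees, less where a joint would pass 70% of its speed; a pose out of reach is approached as far as the arm can. A call with a gripper value outside its range is refused whole. The fingers move at their own pace and stop on an object; FORCE is the grip in N (left out, the last holds). Time passes only in rows, so rows that repeat a pose let the fingers close. It gives the time, the measured TCP pose, the force and the opening at its end, in the units of the state.
- r.sense(): the state, without advancing time (a new reading comes with each control period).
- viewer.read_camera(name): name is "side" or "top"; returns the picture (480x640x3 uint8, red, green, blue); there is no depth.
- viewer.camera_params(name): a dict with "fx", "fy", "cx", "cy" (pixels), "R" (3x3) and "t" (3): a world point X has camera coordinates R X + t. Camera axes: x right, y down, z forward; pixel columns grow to the right and rows downward; lengths in m; the calibration is good to about 2 mm. A picture is of the moment at which its call begins. camera_params takes no time and is no camera call.
- r.sign_off(): hands the job in, once; it reports no verdict.
The state is a dict: "time_s": time; "joints": joint angles; "qd": joint speeds; "joint_torque": joint torques, N m; "position": TCP position; "eef_rot": TCP orientation; "force": force on the tool from outside, world axes, zero at the start; "torque": the same for the moment, N m; "finger_gap": opening from 0.0 (shut) to 1.0 (fully open).
Only numpy, scipy, OpenCV 4.12 (cv2) and the standard library are available. Lean on these libraries where they do the work, as an engineer would, in place of code of your own. Each camera call takes 0.05 s, during which the arm holds its last target.

## Working session

There is one attempt and no reset: what is moved stays moved. The work goes in short steps, Python scripts to look and compute and a shell command to move; the robot and the scene stay as the last step left them, time stands still between calls to the robot, and variables do not carry over. Pictures are saved under pics/ and viewed, and the job is handed in when it is done.

```bash
ls; mkdir -p pics; python3 - <<'E'
from workcell import r, viewer
import cv2,numpy as np
s=r.sense();print(s)
for n in("side","top"):
    im=viewer.read_camera(n);cv2.imwrite(f"pics/{n}0.png",im[:,:,::-1]);p=viewer.camera_params(n);print(n,p)
E
```

```text
pics
{'time_s': 0.0, 'joints': array([ 1.13879002,  0.33393619,  0.03985694,  1.46628836, -0.01343811,
        1.34327101, -0.05850166]), 'qd': array([-0.00175814,  0.00014623, -0.00059177, -0.0012467 ,  0.00099162,
        0.00059802,  0.00119136]), 'joint_torque': array([ 9.06108426e-05, -6.58544827e+01,  1.36519399e+00, -4.05568743e+01,
        1.67069386e-02,  1.22864111e-02, -5.25622920e-05]), 'position': array([ 0.21219925, -0.61390488,  0.23039629]), 'eef_rot': array([[ 9.45133092e-01,  3.26684983e-01, -6.00156400e-04],
       [ 3.26685527e-01, -9.45131867e-01,  1.52332056e-03],
       [-6.95809870e-05, -1.63580308e-03, -9.99998660e-01]]), 'force': array([-0.3603874 ,  0.72395773, -0.19649525]), 'torque': array([0.01602717, 0.01917561, 0.01901346]), 'finger_gap': 1.0017742687070208}
side {'fx': 503.1356479976548, 'fy': 503.1356479976548, 'cx': 317.8961081719112, 'cy': 238.67475538333895, 'R': array([[-0.82595196, -0.56357384, -0.01370758],
       [-0.30262782,  0.46377218, -0.83266546],
       [ 0.47562566, -0.68359337, -0.55360666]]), 't': array([0.45957493, 0.24357134, 0.94342613])}
top {'fx': 467.8225032948257, 'fy': 467.8225032948257, 'cx': 321.11917623809705, 'cy': 239.6830376635331, 'R': array([[ 0.00196869, -0.99999424, -0.0027635 ],
       [-0.99610431, -0.00171739, -0.08816605],
       [ 0.0881608 ,  0.0029263 , -0.99610196]]), 't': array([8.1515871e-04, 5.7035459e-01, 1.3213473e+00])}
```

View pics/top0.png

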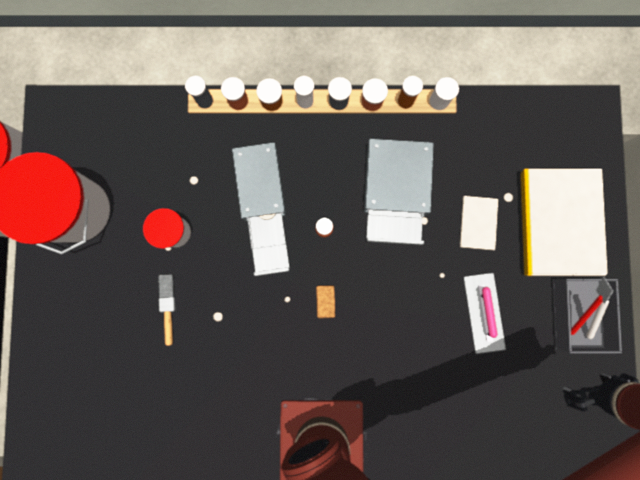

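View pics/side0.png

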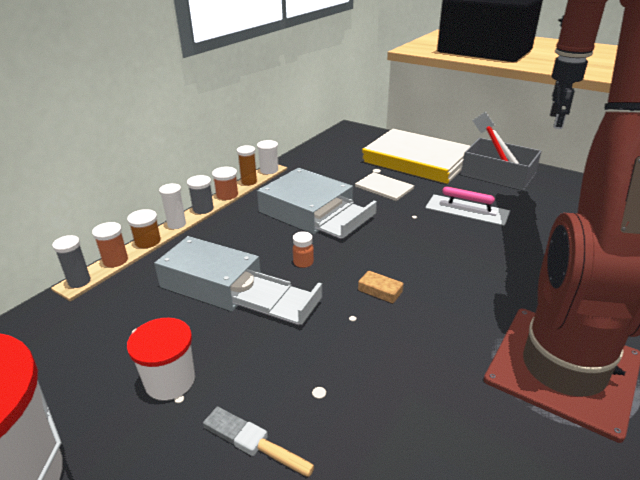

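The top view shows the narrow unit's front edge near (262,216) with its lip near (271,272). The wide unit's front edge is near (398,212) with its lip near (395,241). The jar is at (324,227) and the block at (326,302). I'll zoom in on both units.

```bash
python3 - <<'E'
import cv2,numpy as np
a=cv2.imread("pics/top0.png");b=cv2.imread("pics/side0.png")
c=cv2.resize(a[190:290,235:300],None,fx=6,fy=6,interpolation=cv2.INTER_CUBIC)
d=cv2.resize(a[190:290,355:435],None,fx=5,fy=5,interpolation=cv2.INTER_CUBIC)
d=cv2.copyMakeBorder(d,0,100,0,0,0)
cv2.imwrite("pics/z1.png",np.hstack([c,d])[:600,:800])
cv2.imwrite("pics/z2.png",cv2.resize(b[165:330,150:385],None,fx=3.4,fy=3.4,interpolation=cv2.INTER_CUBIC)[:600,:800])
E
```

```text
(no output)
```

View pics/z1.png

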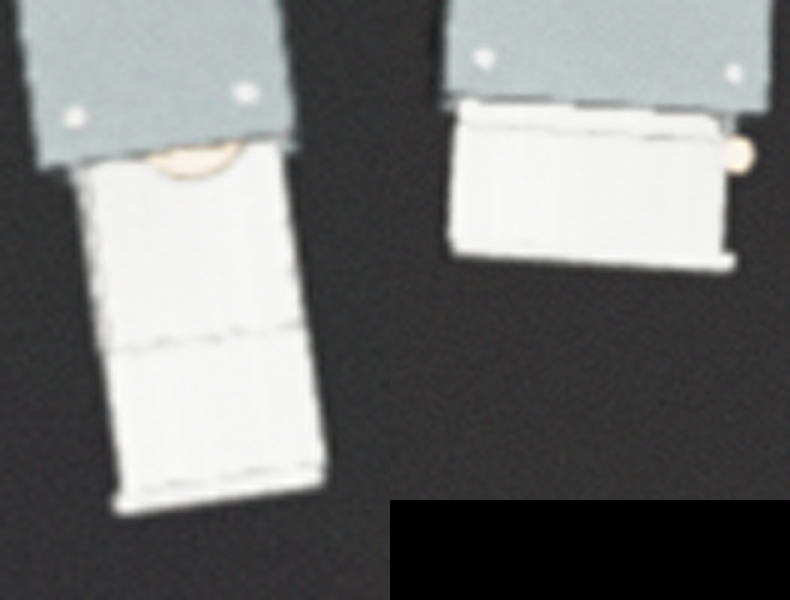

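View pics/z2.png

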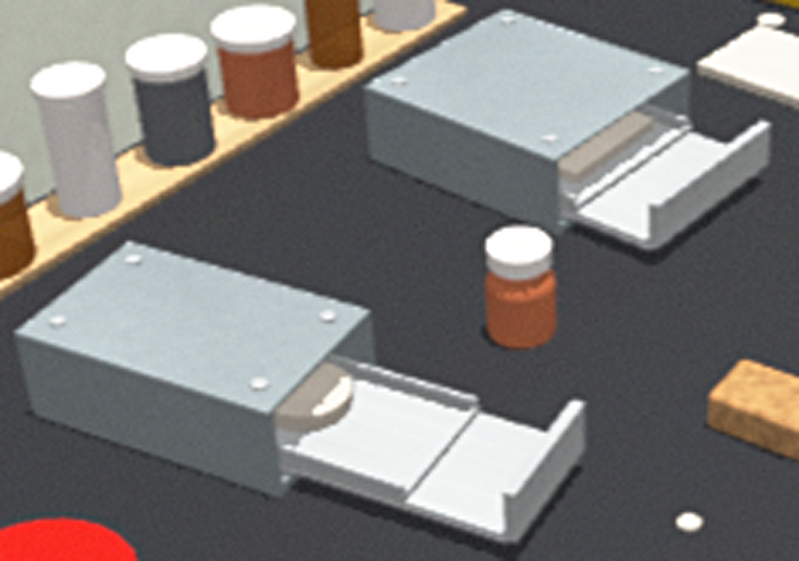

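```bash
cat > h.py <<'E'
import numpy as np
from workcell import r, viewer
def ray(n,uv,z):
    p=viewer.camera_params(n);R=np.array(p['R']);t=np.array(p['t']);C=-R.T@t
    d=R.T@np.array([(uv[0]-p['cx'])/p['fx'],(uv[1]-p['cy'])/p['fy'],1]);return C+d*(z-C[2])/d[2]
def proj(n,X):
    p=viewer.camera_params(n);c=np.array(p['R'])@X+p['t'];return np.array([p['fx']*c[0]/c[2]+p['cx'],p['fy']*c[1]/c[2]+p['cy']])
E
python3 - <<'E'
from h import *
import cv2
im=cv2.imread("pics/top0.png");hsv=cv2.cvtColor(im,cv2.COLOR_BGR2HSV)
m=((hsv[...,1]>12)&(hsv[...,0]>80)&(hsv[...,0]<125)&(hsv[...,2]>120)&(hsv[...,2]<215)).astype('uint8')
m=cv2.morphologyEx(m,cv2.MORPH_OPEN,np.ones((5,5)))
cs,_=cv2.findContours(m,0,2)
for c in cs:
    if 1500<cv2.contourArea(c)<9000:
        w=np.array([ray("top",q,0.07)[:2]*1000 for q in c[:,0]],np.float32)
        b=cv2.minAreaRect(w);print(b,cv2.boxPoints(b).round(0).tolist())
print('tray')
m=((hsv[...,1]<30)&(hsv[...,2]>165)).astype('uint8')
cs,_=cv2.findContours(m,0,2)
for c in cs:
    if cv2.contourArea(c)>800:
        print(cv2.boundingRect(c), cv2.boxPoints(cv2.minAreaRect(c)).round(1).tolist())
P=lambda q,z:ray("top",q,z).round(4)[:2]
for nm,f0,f1,l0,l1 in(("narrow",(241.3,217.8),(284.5,214.5),(254.2,275.3),(289.5,270.5)),("wide",(365.6,211),(430.6,212),(367,240.6),(424.4,244))):
    a,b,c,d=P(f0,.07),P(f1,.07),P(l0,.054),P(l1,.054)
    print(nm,a,b,'w',np.linalg.norm(a-b),'lip',c,d,'w',np.linalg.norm(c-d),'yaws',[np.arctan2(*(-(v))[[0,1]]*[1,-1])if 0 else np.arctan2((v)[0],-(v)[1])for v in(b-a,d-c)])
    print(' fmid',(a+b)/2,'lipfrontmid',(c+d)/2)
print('jar',P((324,227),.075),'block',P((326,302),.028))
p=viewer.camera_params("top");print(-p['R'].T@p['t'])
E
```

```text
tray
(464, 273, 40, 78) [[463.3999938964844, 276.70001220703125], [493.1000061035156, 272.0], [504.70001220703125, 345.6000061035156], [475.0, 350.29998779296875]]
(462, 196, 35, 53) [[461.1000061035156, 246.6999969482422], [464.0, 195.89999389648438], [496.70001220703125, 197.6999969482422], [493.8999938964844, 248.60000610351562]]
(530, 169, 77, 106) [[529.0999755859375, 169.1999969482422], [602.4000244140625, 166.5], [606.5, 274.0], [533.2000122070312, 276.70001220703125]]
(233, 143, 56, 133) [[232.10000610351562, 148.39999389648438], [273.6000061035156, 142.5], [291.79998779296875, 269.8999938964844], [250.3000030517578, 275.79998779296875]]
(367, 139, 65, 105) [[364.29998779296875, 240.39999389648438], [369.8999938964844, 138.8000030517578], [433.5, 142.3000030517578], [427.79998779296875, 243.89999389648438]]
narrow [0.6274 0.225 ] [0.6369 0.1043] w 0.12107328359303716 lip [0.4674 0.1889] [0.481  0.0902] w 0.09963257499432604 yaws [np.float64(0.0785456129621959), np.float64(0.13692903302123358)]
 fmid [0.63215 0.16465] lipfrontmid [0.4742  0.13955]
wide [ 0.6471 -0.1225] [ 0.6446 -0.3041] w 0.18161720733454745 lip [ 0.5654 -0.1274] [ 0.5561 -0.2887] w 0.16156788047133624 yaws [np.float64(-0.013765650259173666), np.float64(-0.057592778971755444)]
 fmid [ 0.64585 -0.2133 ] lipfrontmid [ 0.56075 -0.20805]
jar [ 0.6013 -0.0062] block [ 0.3925 -0.0123]
[ 0.45164003 -0.00207199  1.3664848 ]
```

```bash
python3 - <<'E'
from h import *
import cv2
im=cv2.imread("pics/top0.png");hsv=cv2.cvtColor(im,cv2.COLOR_BGR2HSV)
print(hsv[180,258],hsv[180,400],hsv[240,265],hsv[230,395],hsv[268,270])
v=hsv[...,2].astype(int)
g0=hsv[180,258]
m=((hsv[...,1]>9)&(abs(hsv[...,0].astype(int)-int(g0[0]))<15)&(abs(v-int(g0[2]))<25)).astype('uint8')
m=cv2.morphologyEx(m,cv2.MORPH_OPEN,np.ones((5,5)));m=cv2.morphologyEx(m,cv2.MORPH_CLOSE,np.ones((7,7)))
cs,_=cv2.findContours(m,0,1)
for c in cs:
    if 1500<cv2.contourArea(c)<9000:
        w=np.array([ray("top",q,0.07)[:2]*1000 for q in c[:,0]],np.float32)
        b=cv2.minAreaRect(w);print(b,cv2.boxPoints(b).round(0).tolist())
# front edge lines: subpixel along columns
from numpy import polyfit
for nm,u0,u1,v0,v1,z in(("nlip",258,286,262,284,.054),("wlip",371,420,232,254,.054)):
    pts=[]
    for u in range(u0,u1+1):
        col=v[v0:v1,u]; k=np.where((col[:-1]>=140)&(col[1:]<140))[0][-1]
        pts.append(ray("top",(u,v0+k+(col[k]-140)/(col[k]-col[k+1])),z)[:2])
    pts=np.array(pts);s,i=np.polyfit(pts[:,1],pts[:,0],1);print(nm,'slope',s,'yaw',np.arctan(-s),'x at y=0',i, 'yrange',pts[:,1].min(),pts[:,1].max())
E
```

```text
[ 90  12 197] [ 93  15 193] [ 30   1 245] [ 15   2 245] [  0   1 247]
((735.6861572265625, 180.92617797851562), (196.6708526611328, 115.82585144042969), 8.574336051940918) [[630.0, 224.0], [647.0, 109.0], [842.0, 138.0], [824.0, 253.0]]
((749.672119140625, -218.39178466796875), (176.16717529296875, 197.4667205810547), 86.09008026123047) [[645.0, -300.0], [842.0, -313.0], [854.0, -137.0], [657.0, -124.0]]
nlip slope -0.14478634911217944 yaw 0.14378716398515723 x at y=0 0.49429918148297836 yrange 0.0999651366829082 0.17825137295081
wlip slope 0.061799634306972356 yaw -0.06172113915424307 x at y=0 0.5735803607174162 yrange -0.27635528093805073 -0.1386435057835403
```

```bash
cat >> h.py <<'E'
def delta(x,y,z,yaw):
    s=r.sense();R=s['eef_rot'];d=R.T@(np.array([x,y,z])-s['position'])*100
    c,n=np.cos(yaw),np.sin(yaw);T=np.array([[c,n,0],[n,-c,0],[0,0,-1.]])
    from scipy.spatial.transform import Rotation as Q
    print('d',d.round(2),'r',Q.from_matrix(R.T@T).as_rotvec().round(3),'n',np.linalg.norm(d))
E
python3 -c "
from h import *
delta(.46,-.30,.23,.146)
delta(.44,.135,.23,.146)"
```

```text
d [ 33.68 -21.58   0.08] r [-0.001  0.     0.187] n 39.998894545255666
d [ 46.   -63.35   0.14] r [-0.001  0.     0.187] n 78.28506533143764
```

```bash
python3 -m handwheel '[{"dx":5,"dy":-3,"rz":0.05,"gripper":-1},{"dx":9,"dy":-6,"rz":0.1,"gripper":-1},{"dx":13,"dy":-9,"rz":0.15,"gripper":-1},{"dx":18,"dy":-12,"rz":0.187,"gripper":-1},{"dx":22,"dy":-15,"rz":0.187,"gripper":-1},{"dx":26,"dy":-18,"rz":0.187,"gripper":-1},{"dx":30,"dy":-20,"rz":0.187,"gripper":-1},{"dx":34,"dy":-23,"rz":0.187,"gripper":-1},{"dx":35,"dy":-27,"rz":0.187,"gripper":-1},{"dx":36,"dy":-30,"rz":0.187,"gripper":-1},{"dx":37,"dy":-33,"rz":0.187,"gripper":-1},{"dx":37,"dy":-33,"rz":0.187,"gripper":-1}]' 20; python3 -c "
from h import *
delta(.44,.135,.20,.146)
delta(.44,.135,.03,.146)"
```

```text
d [ 46.   -63.34   3.14] r [-0.001  0.     0.187] n 78.34449494987716
d [ 46.   -63.32  20.14] r [-0.001  0.     0.187] n 80.81217536551385validation failed for argument at $[0]...
```

```bash
python3 -m handwheel '[{"dx":0.0,"dy":0.0,"dz":0.0,"rx":0.0,"ry":0.0,"rz":0.0,"gripper":-1.0}]' 20; echo; python3 -m handwheel 2>&1 | tail -5
```

```text
time_s: 0.2
position: [0.2122, -0.6141, 0.2308]
eef_rot: [[0.945, 0.327, -0.0], [0.327, -0.945, 0.001], [-0.0, -0.001, -1.0]]
force: [0.3, 0.8, -0.4]
finger_gap: 0.858

invalid input
```

All the keys seem to be required in every row, so I'll send the move again with full rows.

```bash
python3 -m handwheel '[{"dx":5,"dy":-3,"dz":0,"rx":0,"ry":0,"rz":0.05,"gripper":-1},{"dx":9,"dy":-6,"dz":0,"rx":0,"ry":0,"rz":0.1,"gripper":-1},{"dx":13,"dy":-9,"dz":0,"rx":0,"ry":0,"rz":0.15,"gripper":-1},{"dx":18,"dy":-12,"dz":0,"rx":0,"ry":0,"rz":0.187,"gripper":-1},{"dx":22,"dy":-15,"dz":0,"rx":0,"ry":0,"rz":0.187,"gripper":-1},{"dx":26,"dy":-18,"dz":0,"rx":0,"ry":0,"rz":0.187,"gripper":-1},{"dx":30,"dy":-20,"dz":0,"rx":0,"ry":0,"rz":0.187,"gripper":-1},{"dx":34,"dy":-23,"dz":0,"rx":0,"ry":0,"rz":0.187,"gripper":-1},{"dx":35,"dy":-27,"dz":0,"rx":0,"ry":0,"rz":0.187,"gripper":-1},{"dx":36,"dy":-30,"dz":0,"rx":0,"ry":0,"rz":0.187,"gripper":-1},{"dx":37,"dy":-33,"dz":0,"rx":0,"ry":0,"rz":0.187,"gripper":-1},{"dx":37,"dy":-33,"dz":0,"rx":0,"ry":0,"rz":0.187,"gripper":-1}]' 20; python3 -c "
from h import *
delta(.44,.135,.20,.146)
delta(.44,.135,.03,.146)"
```

```text
time_s: 1.4
position: [0.4547, -0.177, 0.2316]
eef_rot: [[0.988, 0.151, 0.0], [0.151, -0.988, 0.001], [0.0, -0.001, -1.0]]
force: [-0.5, -0.7, -0.5]
finger_gap: 0.002
d [  3.26 -31.06   3.18] r [-0.001 -0.     0.006] n 31.389044133777887
d [  3.26 -31.05  20.18] r [-0.001 -0.     0.006] n 37.169710079259836
```

```bash
python3 -m handwheel '[{"dx":0.5,"dy":-5,"dz":0,"rx":0,"ry":0,"rz":0,"gripper":-1},{"dx":1,"dy":-9,"dz":0,"rx":0,"ry":0,"rz":0,"gripper":-1},{"dx":1.5,"dy":-14,"dz":0,"rx":0,"ry":0,"rz":0,"gripper":-1},{"dx":2,"dy":-18,"dz":0,"rx":0,"ry":0,"rz":0,"gripper":-1},{"dx":2.5,"dy":-23,"dz":1,"rx":0,"ry":0,"rz":0,"gripper":-1},{"dx":3,"dy":-27,"dz":3,"rx":0,"ry":0,"rz":0,"gripper":-1},{"dx":3.2,"dy":-31,"dz":6,"rx":0,"ry":0,"rz":0,"gripper":-1},{"dx":3.2,"dy":-31,"dz":10,"rx":0,"ry":0,"rz":0,"gripper":-1},{"dx":3.2,"dy":-31,"dz":11,"rx":0,"ry":0,"rz":0,"gripper":-1},{"dx":3.2,"dy":-31,"dz":11,"rx":0,"ry":0,"rz":0,"gripper":-1},{"dx":3.2,"dy":-31,"dz":11,"rx":0,"ry":0,"rz":0,"gripper":-1}]'; python3 - <<'E'
from h import *
import cv2
delta(.44,.135,.03,.146)
b=viewer.read_camera("side")[:,:,::-1];cv2.imwrite("pics/s1.png",b)
for z in (.03,.118): print(proj("side",np.array([.474,.14,z])))
E
```

```text
time_s: 2.5
position: [0.4419, 0.1289, 0.1226]
eef_rot: [[0.99, 0.143, 0.001], [0.143, -0.99, 0.0], [0.001, -0.0, -1.0]]
force: [0.4, -0.2, 0.2]
finger_gap: -0.005
d [-0.11 -0.63  9.26] r [-0.    -0.001 -0.002] n 9.284420937034128
[312.54462586 305.37809058]
[311.68375248 272.0223032 ]
```

View pics/s1.png

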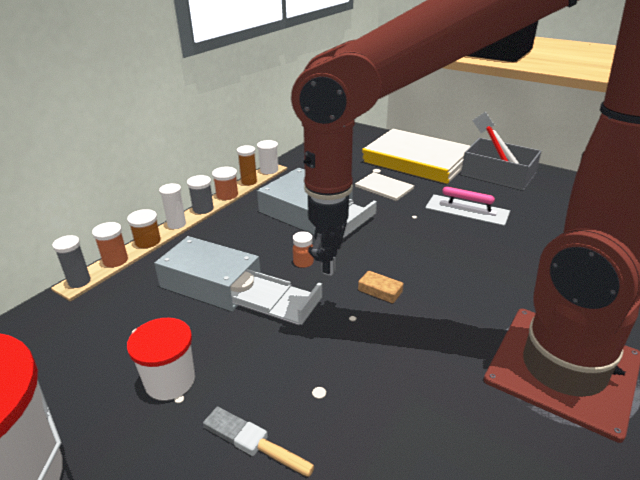

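The picture shows the shut tip at about (329,272), hanging in front of the narrow lip at (312,300), with everything in place. Next I lower it.

```bash
python3 -m handwheel '[{"dx":-0.1,"dy":-0.6,"dz":3,"rx":0,"ry":0,"rz":0,"gripper":-1},{"dx":-0.1,"dy":-0.6,"dz":6,"rx":0,"ry":0,"rz":0,"gripper":-1},{"dx":-0.1,"dy":-0.6,"dz":8.8,"rx":0,"ry":0,"rz":0,"gripper":-1},{"dx":-0.1,"dy":-0.6,"dz":8.8,"rx":0,"ry":0,"rz":0,"gripper":-1},{"dx":-0.1,"dy":-0.6,"dz":8.8,"rx":0,"ry":0,"rz":0,"gripper":-1}]'; python3 - <<'E'
from h import *
delta(.56-.011,.155-.002,.034,.146)
E
```

```text
time_s: 3.05
position: [0.4399, 0.1355, 0.0347]
eef_rot: [[0.99, 0.144, 0.001], [0.144, -0.99, 0.0], [0.001, -0.0, -1.0]]
force: [-0.0, 0.2, 0.1]
finger_gap: -0.001
d [11.04 -0.16  0.08] r [-0.    -0.001 -0.001] n 11.046076492143408
```

```bash
python3 -m handwheel '[{"dx":0.8,"dy":0,"dz":0,"rx":0,"ry":0,"rz":0,"gripper":-1},{"dx":1.4,"dy":0,"dz":0,"rx":0,"ry":0,"rz":0,"gripper":-1},{"dx":1.7,"dy":0,"dz":0,"rx":0,"ry":0,"rz":0,"gripper":-1},{"dx":2,"dy":0,"dz":0,"rx":0,"ry":0,"rz":0,"gripper":-1},{"dx":2.3,"dy":0,"dz":0,"rx":0,"ry":0,"rz":0,"gripper":-1},{"dx":2.6,"dy":0,"dz":0,"rx":0,"ry":0,"rz":0,"gripper":-1},{"dx":2.9,"dy":0,"dz":0,"rx":0,"ry":0,"rz":0,"gripper":-1},{"dx":3.3,"dy":0,"dz":0,"rx":0,"ry":0,"rz":0,"gripper":-1},{"dx":3.7,"dy":0,"dz":0,"rx":0,"ry":0,"rz":0,"gripper":-1},{"dx":4.2,"dy":0,"dz":0,"rx":0,"ry":0,"rz":0,"gripper":-1},{"dx":4.7,"dy":0,"dz":0,"rx":0,"ry":0,"rz":0,"gripper":-1},{"dx":5.2,"dy":0,"dz":0,"rx":0,"ry":0,"rz":0,"gripper":-1}]' 
python3 -m handwheel '[{"dx":0.5,"dy":0,"dz":0,"rx":0,"ry":0,"rz":0,"gripper":-1},{"dx":1,"dy":0,"dz":0,"rx":0,"ry":0,"rz":0,"gripper":-1},{"dx":1.5,"dy":0,"dz":0,"rx":0,"ry":0,"rz":0,"gripper":-1},{"dx":2,"dy":0,"dz":0,"rx":0,"ry":0,"rz":0,"gripper":-1},{"dx":2.5,"dy":0,"dz":0,"rx":0,"ry":0,"rz":0,"gripper":-1},{"dx":3,"dy":0,"dz":0,"rx":0,"ry":0,"rz":0,"gripper":-1},{"dx":3.5,"dy":0,"dz":0,"rx":0,"ry":0,"rz":0,"gripper":-1},{"dx":4,"dy":0,"dz":0,"rx":0,"ry":0,"rz":0,"gripper":-1},{"dx":4.5,"dy":0,"dz":0,"rx":0,"ry":0,"rz":0,"gripper":-1},{"dx":4.8,"dy":0,"dz":0,"rx":0,"ry":0,"rz":0,"gripper":-1},{"dx":5.1,"dy":0,"dz":0,"rx":0,"ry":0,"rz":0,"gripper":-1}]'
python3 - <<'E'
from h import *
delta(.56-.011,.155-.002,.034,.146)
E
```

```text
time_s: 4.25
position: [0.4907, 0.1433, 0.0332]
eef_rot: [[0.989, 0.145, -0.0], [0.145, -0.989, 0.0], [-0.0, -0.0, -1.0]]
force: [-3.6, -0.6, 0.1]
finger_gap: -0.0
time_s: 5.35
position: [0.5413, 0.1506, 0.0334]
eef_rot: [[0.989, 0.145, 0.0], [0.145, -0.989, 0.0], [0.0, -0.0, -1.0]]
force: [-2.7, 0.9, -1.9]
finger_gap: 0.001
d [ 0.8  -0.13 -0.06] r [-0. -0. -0.] n 0.8124902153377145
```

Contact is steady at about 3 N. I'll go on slowly until it reaches the stop.

```bash
for i in 1; do python3 -m handwheel '[{"dx":0.2,"dy":0,"dz":0,"rx":0,"ry":0,"rz":0,"gripper":-1},{"dx":0.4,"dy":0,"dz":0,"rx":0,"ry":0,"rz":0,"gripper":-1},{"dx":0.6,"dy":0,"dz":0,"rx":0,"ry":0,"rz":0,"gripper":-1},{"dx":0.6,"dy":0,"dz":0,"rx":0,"ry":0,"rz":0,"gripper":-1}]'; done
python3 -m handwheel '[{"dx":0.1,"dy":0,"dz":0,"rx":0,"ry":0,"rz":0,"gripper":-1},{"dx":0.2,"dy":0,"dz":0,"rx":0,"ry":0,"rz":0,"gripper":-1},{"dx":0.3,"dy":0,"dz":0,"rx":0,"ry":0,"rz":0,"gripper":-1},{"dx":0.3,"dy":0,"dz":0,"rx":0,"ry":0,"rz":0,"gripper":-1}]'
```

```text
time_s: 5.75
position: [0.5473, 0.1514, 0.0335]
eef_rot: [[0.989, 0.145, 0.001], [0.145, -0.989, 0.0], [0.001, 0.0, -1.0]]
force: [-1.2, 0.1, -0.8]
finger_gap: 0.005
time_s: 6.15
position: [0.5496, 0.1517, 0.0334]
eef_rot: [[0.989, 0.145, -0.001], [0.145, -0.989, -0.0], [-0.001, 0.0, -1.0]]
force: [-4.2, -0.9, 3.2]
finger_gap: -0.002
```

```bash
python3 -m handwheel '[{"dx":0.1,"dy":0,"dz":0,"rx":0,"ry":0,"rz":0,"gripper":-1},{"dx":0.2,"dy":0,"dz":0,"rx":0,"ry":0,"rz":0,"gripper":-1},{"dx":0.2,"dy":0,"dz":0,"rx":0,"ry":0,"rz":0,"gripper":-1}]'
python3 -m handwheel '[{"dx":0.1,"dy":0,"dz":0,"rx":0,"ry":0,"rz":0,"gripper":-1},{"dx":0.2,"dy":0,"dz":0,"rx":0,"ry":0,"rz":0,"gripper":-1},{"dx":0.2,"dy":0,"dz":0,"rx":0,"ry":0,"rz":0,"gripper":-1}]'
```

```text
time_s: 6.45
position: [0.5496, 0.1517, 0.0333]
eef_rot: [[0.989, 0.146, -0.004], [0.146, -0.989, -0.002], [-0.004, 0.001, -1.0]]
force: [-13.6, -2.9, 12.8]
finger_gap: 0.002
time_s: 6.75
position: [0.5496, 0.1517, 0.033]
eef_rot: [[0.989, 0.146, -0.008], [0.146, -0.989, -0.003], [-0.008, 0.002, -1.0]]
force: [-22.6, -3.9, 18.8]
finger_gap: -0.003
```

The position holds at x = 0.5496 while the force rises to 23 N, so the tray is at its hard stop. Now I back off and lift.

```bash
python3 -m handwheel '[{"dx":-0.4,"dy":0,"dz":0,"rx":0,"ry":0,"rz":0,"gripper":-1},{"dx":-1.5,"dy":0,"dz":0,"rx":0,"ry":0,"rz":0,"gripper":-1},{"dx":-4,"dy":0,"dz":0,"rx":0,"ry":0,"rz":0,"gripper":-1},{"dx":-5,"dy":0,"dz":-3,"rx":0,"ry":0,"rz":0,"gripper":-1},{"dx":-5,"dy":0,"dz":-7,"rx":0,"ry":0,"rz":0,"gripper":-1},{"dx":-5,"dy":0,"dz":-11,"rx":0,"ry":0,"rz":0,"gripper":-1},{"dx":-5,"dy":0,"dz":-14,"rx":0,"ry":0,"rz":0,"gripper":-1},{"dx":-5,"dy":0,"dz":-15,"rx":0,"ry":0,"rz":0,"gripper":-1},{"dx":-5,"dy":0,"dz":-15,"rx":0,"ry":0,"rz":0,"gripper":-1},{"dx":-5,"dy":0,"dz":-15,"rx":0,"ry":0,"rz":0,"gripper":-1}]'; python3 - <<'E'
from h import *
# wide hook: lip line x=.5736+.0618y front; back face +8mm; yaw -.064
ax=np.array([np.cos(.064),-np.sin(.064)])
y=-.207;f=np.array([.5736+.0618*y,y]); t=f+ax*(.008+.011+.018);print(f,t)
delta(*t,.183,-.064)
E
```

```text
time_s: 7.75
position: [0.5038, 0.1448, 0.1822]
eef_rot: [[0.989, 0.145, -0.001], [0.145, -0.989, -0.0], [-0.001, 0.0, -1.0]]
force: [0.1, -0.5, -0.2]
finger_gap: 0.002
[ 0.5608074 -0.207    ] [ 0.59773165 -0.20936638]
d [ 4.16 36.4  -0.07] r [0.    0.001 0.21 ] n 36.636966652614156
```

```bash
python3 -m handwheel '[{"dx":0.5,"dy":4.5,"dz":0,"rx":0,"ry":0,"rz":0.03,"gripper":-1},{"dx":1,"dy":9,"dz":0,"rx":0,"ry":0,"rz":0.07,"gripper":-1},{"dx":1.5,"dy":13.5,"dz":0,"rx":0,"ry":0,"rz":0.1,"gripper":-1},{"dx":2,"dy":18,"dz":0,"rx":0,"ry":0,"rz":0.13,"gripper":-1},{"dx":2.6,"dy":22.5,"dz":0,"rx":0,"ry":0,"rz":0.16,"gripper":-1},{"dx":3.2,"dy":27,"dz":0,"rx":0,"ry":0,"rz":0.19,"gripper":-1},{"dx":3.8,"dy":31.5,"dz":0,"rx":0,"ry":0,"rz":0.21,"gripper":-1},{"dx":4.2,"dy":35,"dz":0,"rx":0,"ry":0,"rz":0.21,"gripper":-1},{"dx":4.2,"dy":36.4,"dz":0,"rx":0,"ry":0,"rz":0.21,"gripper":-1},{"dx":4.2,"dy":36.4,"dz":0,"rx":0,"ry":0,"rz":0.21,"gripper":-1},{"dx":4.2,"dy":36.4,"dz":4,"rx":0,"ry":0,"rz":0.21,"gripper":-1},{"dx":4.2,"dy":36.4,"dz":8,"rx":0,"ry":0,"rz":0.21,"gripper":-1}]'
python3 -m handwheel '[{"dx":0,"dy":0,"dz":0,"rx":0,"ry":0,"rz":0,"gripper":-1},{"dx":0,"dy":0,"dz":0,"rx":0,"ry":0,"rz":0,"gripper":-1}]'
python3 - <<'E'
from h import *
import cv2
delta(.598,-.2094,.030,-.064)
ims=[]
b=viewer.read_camera("side")[:,:,::-1];a=viewer.read_camera("top")[:,:,::-1];cv2.imwrite("pics/t2.png",a);cv2.imwrite("pics/s2.png",b)
cv2.imwrite("pics/c2.png",np.hstack([cv2.resize(b[150:330,150:390],(400,300)),cv2.resize(a[130:310,220:460],(400,300))]))
E
```

```text
time_s: 8.95
position: [0.5993, -0.2063, 0.1028]
eef_rot: [[0.998, -0.062, 0.002], [-0.062, -0.998, 0.001], [0.002, -0.001, -1.0]]
force: [0.2, -0.3, 0.1]
finger_gap: 0.004
time_s: 9.15
position: [0.5984, -0.2068, 0.1034]
eef_rot: [[0.998, -0.062, -0.002], [-0.062, -0.998, 0.001], [-0.002, -0.001, -1.0]]
force: [0.0, -0.4, 0.6]
finger_gap: -0.001
d [-0.01  0.27  7.34] r [-0.001  0.002  0.002] n 7.3412313914835545
```

View pics/c2.png

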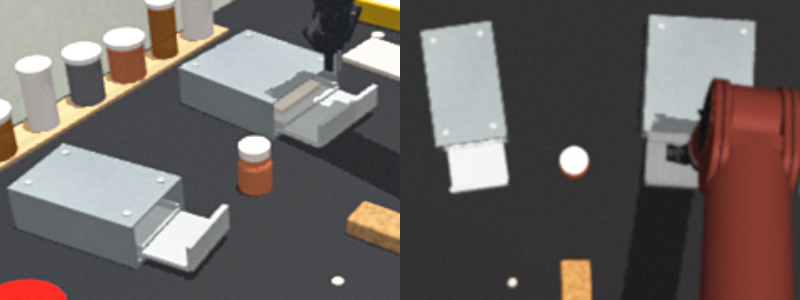

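The narrow tray is home, and its bare floor is the only part still outside. The shut tip hangs over the wide tray's bare floor at about (332,72) in the left crop, between the lip and the housing. I'll lower it behind the lip.

```bash
python3 -m handwheel '[{"dx":0,"dy":0.1,"dz":2,"rx":0,"ry":0,"rz":0,"gripper":-1},{"dx":0,"dy":0.1,"dz":4,"rx":0,"ry":0,"rz":0,"gripper":-1},{"dx":0,"dy":0.1,"dz":5.5,"rx":0,"ry":0,"rz":0,"gripper":-1},{"dx":0,"dy":0.1,"dz":6.5,"rx":0,"ry":0,"rz":0,"gripper":-1},{"dx":0,"dy":0.1,"dz":7,"rx":0,"ry":0,"rz":0,"gripper":-1},{"dx":0,"dy":0.1,"dz":7,"rx":0,"ry":0,"rz":0,"gripper":-1},{"dx":0,"dy":0.1,"dz":7,"rx":0,"ry":0,"rz":0,"gripper":-1}]'
python3 -m handwheel '[{"dx":-0.3,"dy":0,"dz":0,"rx":0,"ry":0,"rz":0,"gripper":-1},{"dx":-0.6,"dy":0,"dz":0,"rx":0,"ry":0,"rz":0,"gripper":-1},{"dx":-0.9,"dy":0,"dz":0,"rx":0,"ry":0,"rz":0,"gripper":-1},{"dx":-1.2,"dy":0,"dz":0,"rx":0,"ry":0,"rz":0,"gripper":-1},{"dx":-1.5,"dy":0,"dz":0,"rx":0,"ry":0,"rz":0,"gripper":-1},{"dx":-1.8,"dy":0,"dz":0,"rx":0,"ry":0,"rz":0,"gripper":-1},{"dx":-2.1,"dy":0,"dz":0,"rx":0,"ry":0,"rz":0,"gripper":-1},{"dx":-2.4,"dy":0,"dz":0,"rx":0,"ry":0,"rz":0,"gripper":-1},{"dx":-2.7,"dy":0,"dz":0,"rx":0,"ry":0,"rz":0,"gripper":-1},{"dx":-3,"dy":0,"dz":0,"rx":0,"ry":0,"rz":0,"gripper":-1},{"dx":-3.3,"dy":0,"dz":0,"rx":0,"ry":0,"rz":0,"gripper":-1}]'
```

```text
time_s: 9.95
position: [0.5992, -0.2099, 0.0341]
eef_rot: [[0.998, -0.064, 0.001], [-0.064, -0.998, -0.0], [0.001, 0.0, -1.0]]
force: [-0.1, -0.4, -0.8]
finger_gap: -0.001
time_s: 11.05
position: [0.5656, -0.2078, 0.0334]
eef_rot: [[0.998, -0.064, 0.0], [-0.064, -0.998, -0.0], [0.0, 0.0, -1.0]]
force: [2.9, -1.0, -0.5]
finger_gap: 0.0
```

```bash
python3 -m handwheel '[{"dx":-0.4,"dy":0,"dz":0,"rx":0,"ry":0,"rz":0,"gripper":-1},{"dx":-0.8,"dy":0,"dz":0,"rx":0,"ry":0,"rz":0,"gripper":-1},{"dx":-1.2,"dy":0,"dz":0,"rx":0,"ry":0,"rz":0,"gripper":-1},{"dx":-1.6,"dy":0,"dz":0,"rx":0,"ry":0,"rz":0,"gripper":-1},{"dx":-2,"dy":0,"dz":0,"rx":0,"ry":0,"rz":0,"gripper":-1},{"dx":-2.4,"dy":0,"dz":0,"rx":0,"ry":0,"rz":0,"gripper":-1},{"dx":-2.8,"dy":0,"dz":0,"rx":0,"ry":0,"rz":0,"gripper":-1},{"dx":-3.2,"dy":0,"dz":0,"rx":0,"ry":0,"rz":0,"gripper":-1},{"dx":-3.6,"dy":0,"dz":0,"rx":0,"ry":0,"rz":0,"gripper":-1},{"dx":-4,"dy":0,"dz":0,"rx":0,"ry":0,"rz":0,"gripper":-1},{"dx":-4.4,"dy":0,"dz":0,"rx":0,"ry":0,"rz":0,"gripper":-1},{"dx":-4.8,"dy":0,"dz":0,"rx":0,"ry":0,"rz":0,"gripper":-1}]'
python3 -m handwheel '[{"dx":-0.4,"dy":0,"dz":0,"rx":0,"ry":0,"rz":0,"gripper":-1},{"dx":-0.8,"dy":0,"dz":0,"rx":0,"ry":0,"rz":0,"gripper":-1},{"dx":-1.2,"dy":0,"dz":0,"rx":0,"ry":0,"rz":0,"gripper":-1},{"dx":-1.6,"dy":0,"dz":0,"rx":0,"ry":0,"rz":0,"gripper":-1},{"dx":-2,"dy":0,"dz":0,"rx":0,"ry":0,"rz":0,"gripper":-1},{"dx":-2.4,"dy":0,"dz":0,"rx":0,"ry":0,"rz":0,"gripper":-1},{"dx":-2.8,"dy":0,"dz":0,"rx":0,"ry":0,"rz":0,"gripper":-1},{"dx":-3.2,"dy":0,"dz":0,"rx":0,"ry":0,"rz":0,"gripper":-1},{"dx":-3.6,"dy":0,"dz":0,"rx":0,"ry":0,"rz":0,"gripper":-1},{"dx":-4,"dy":0,"dz":0,"rx":0,"ry":0,"rz":0,"gripper":-1},{"dx":-4.4,"dy":0,"dz":0,"rx":0,"ry":0,"rz":0,"gripper":-1}]'
```

```text
time_s: 12.25
position: [0.5176, -0.2048, 0.0334]
eef_rot: [[0.998, -0.064, 0.0], [-0.064, -0.998, -0.0], [0.0, 0.0, -1.0]]
force: [2.4, -3.0, 0.2]
finger_gap: -0.006
time_s: 13.35
position: [0.4736, -0.2018, 0.0333]
eef_rot: [[0.998, -0.064, 0.0], [-0.064, -0.998, 0.0], [0.0, -0.0, -1.0]]
force: [2.8, -2.4, 0.5]
finger_gap: -0.001
```

```bash
python3 -m handwheel '[{"dx":-0.3,"dy":0,"dz":0,"rx":0,"ry":0,"rz":0,"gripper":-1},{"dx":-0.6,"dy":0,"dz":0,"rx":0,"ry":0,"rz":0,"gripper":-1},{"dx":-0.9,"dy":0,"dz":0,"rx":0,"ry":0,"rz":0,"gripper":-1},{"dx":-1.2,"dy":0,"dz":0,"rx":0,"ry":0,"rz":0,"gripper":-1},{"dx":-1.4,"dy":0,"dz":0,"rx":0,"ry":0,"rz":0,"gripper":-1},{"dx":-1.6,"dy":0,"dz":0,"rx":0,"ry":0,"rz":0,"gripper":-1},{"dx":-1.8,"dy":0,"dz":0,"rx":0,"ry":0,"rz":0,"gripper":-1}]'
python3 -m handwheel '[{"dx":-0.2,"dy":0,"dz":0,"rx":0,"ry":0,"rz":0,"gripper":-1},{"dx":-0.3,"dy":0,"dz":0,"rx":0,"ry":0,"rz":0,"gripper":-1},{"dx":-0.4,"dy":0,"dz":0,"rx":0,"ry":0,"rz":0,"gripper":-1},{"dx":-0.4,"dy":0,"dz":0,"rx":0,"ry":0,"rz":0,"gripper":-1}]'
```

```text
time_s: 14.05
position: [0.4558, -0.2006, 0.0333]
eef_rot: [[0.998, -0.064, -0.0], [-0.064, -0.998, 0.0], [-0.0, -0.0, -1.0]]
force: [3.0, -2.5, -0.1]
finger_gap: 0.003
time_s: 14.45
position: [0.4517, -0.2003, 0.0333]
eef_rot: [[0.998, -0.064, -0.0], [-0.064, -0.998, 0.0], [-0.0, -0.0, -1.0]]
force: [1.8, -1.5, 0.5]
finger_gap: -0.002
```

```bash
M='see rows'; python3 -m handwheel '[{"dx":-0.1,"dy":0,"dz":0,"rx":0,"ry":0,"rz":0,"gripper":-1},{"dx":-0.2,"dy":0,"dz":0,"rx":0,"ry":0,"rz":0,"gripper":-1},{"dx":-0.3,"dy":0,"dz":0,"rx":0,"ry":0,"rz":0,"gripper":-1},{"dx":-0.3,"dy":0,"dz":0,"rx":0,"ry":0,"rz":0,"gripper":-1}]'
python3 -m handwheel '[{"dx":-0.1,"dy":0,"dz":0,"rx":0,"ry":0,"rz":0,"gripper":-1},{"dx":-0.2,"dy":0,"dz":0,"rx":0,"ry":0,"rz":0,"gripper":-1},{"dx":-0.2,"dy":0,"dz":0,"rx":0,"ry":0,"rz":0,"gripper":-1}]'
```

```text
time_s: 14.85
position: [0.4513, -0.2002, 0.0336]
eef_rot: [[0.998, -0.064, 0.005], [-0.064, -0.998, -0.0], [0.005, 0.0, -1.0]]
force: [12.2, -2.9, -9.7]
finger_gap: -0.0
time_s: 15.15
position: [0.4513, -0.2001, 0.034]
eef_rot: [[0.998, -0.063, 0.009], [-0.063, -0.998, -0.001], [0.009, 0.0, -1.0]]
force: [20.0, -3.1, -15.3]
finger_gap: -0.0
```

It stops at x = 0.4513, where the force climbs to 20 N; I predicted about 0.4515. Next I unhook by moving inward, lift, and retreat.

```bash
python3 -m handwheel '[{"dx":0.5,"dy":0,"dz":0,"rx":0,"ry":0,"rz":0,"gripper":-1},{"dx":1.5,"dy":0,"dz":0,"rx":0,"ry":0,"rz":0,"gripper":-1},{"dx":2,"dy":0,"dz":0,"rx":0,"ry":0,"rz":0,"gripper":-1},{"dx":2,"dy":0,"dz":0,"rx":0,"ry":0,"rz":0,"gripper":-1},{"dx":2,"dy":0,"dz":-3,"rx":0,"ry":0,"rz":0,"gripper":-1},{"dx":2,"dy":0,"dz":-7,"rx":0,"ry":0,"rz":0,"gripper":-1},{"dx":2,"dy":0,"dz":-11,"rx":0,"ry":0,"rz":0,"gripper":-1},{"dx":2,"dy":0,"dz":-15,"rx":0,"ry":0,"rz":0,"gripper":-1},{"dx":2,"dy":0,"dz":-18,"rx":0,"ry":0,"rz":0,"gripper":-1},{"dx":2,"dy":0,"dz":-20,"rx":0,"ry":0,"rz":0,"gripper":-1},{"dx":2,"dy":0,"dz":-20,"rx":0,"ry":0,"rz":0,"gripper":-1}]'; python3 -m handwheel '[{"dx":0,"dy":4,"dz":0,"rx":0,"ry":0,"rz":0,"gripper":-1},{"dx":-1,"dy":8,"dz":0,"rx":0,"ry":0,"rz":0,"gripper":-1},{"dx":-2,"dy":12,"dz":0,"rx":0,"ry":0,"rz":0,"gripper":-1},{"dx":-3,"dy":16,"dz":0,"rx":0,"ry":0,"rz":0,"gripper":-1},{"dx":-5,"dy":20,"dz":0,"rx":0,"ry":0,"rz":0,"gripper":-1},{"dx":-7,"dy":24,"dz":0,"rx":0,"ry":0,"rz":0,"gripper":-1},{"dx":-10,"dy":27,"dz":0,"rx":0,"ry":0,"rz":0,"gripper":-1},{"dx":-13,"dy":30,"dz":0,"rx":0,"ry":0,"rz":0,"gripper":-1},{"dx":-16,"dy":33,"dz":0,"rx":0,"ry":0,"rz":0,"gripper":-1},{"dx":-19,"dy":36,"dz":0,"rx":0,"ry":0,"rz":0,"gripper":-1},{"dx":-19,"dy":36,"dz":0,"rx":0,"ry":0,"rz":0,"gripper":-1},{"dx":-19,"dy":36,"dz":0,"rx":0,"ry":0,"rz":0,"gripper":-1}]'
python3 - <<'E'
from h import *
import cv2
a=viewer.read_camera("top")[:,:,::-1];b=viewer.read_camera("side")[:,:,::-1];cv2.imwrite("pics/t3.png",a);cv2.imwrite("pics/s3.png",b)
cv2.imwrite("pics/c3.png",np.hstack([cv2.resize(b[150:330,150:390],(400,300)),cv2.resize(a[130:310,220:460],(400,300))]))
a0=cv2.imread("pics/top0.png")
d=(cv2.absdiff(a,a0).max(2)>60).astype('uint8');cs,_=cv2.findContours(d,0,2)
print([cv2.boundingRect(c) for c in cs if cv2.contourArea(c)>8])
v=cv2.cvtColor(a,cv2.COLOR_BGR2HSV)[...,2].astype(int)
for nm,u0,u1,v0,v1,F,psi in(("nlip",252,276,232,258,(.637,.166),.146),("wlip",365,415,255,310,(.650,-.2117),-.064)):
    pts=[]
    for u in range(u0,u1+1):
        col=v[v0:v1,u]; k=np.where((col[:-1]>=140)&(col[1:]<140))[0]
        if len(k): k=k[-1];pts.append(ray("top",(u,v0+k+(col[k]-140)/(col[k]-col[k+1])),.054)[:2])
    m=np.median(pts,0);print(nm,m,'front to lipfront',(np.array(F)-m)@[np.cos(psi),np.sin(psi)])
E
```

```text
time_s: 16.25
position: [0.4679, -0.2017, 0.2362]
eef_rot: [[0.998, -0.064, 0.004], [-0.064, -0.998, -0.002], [0.004, 0.002, -1.0]]
force: [-0.6, 0.2, -0.8]
finger_gap: -0.003
time_s: 17.45
position: [0.2529, -0.5484, 0.2319]
eef_rot: [[0.998, -0.067, -0.001], [-0.067, -0.998, 0.002], [-0.001, -0.002, -1.0]]
force: [0.6, -0.0, 0.4]
finger_gap: -0.001
[(351, 464, 12, 16), (570, 417, 70, 63), (624, 409, 16, 8), (580, 387, 7, 12), (613, 380, 24, 33), (636, 370, 4, 15), (472, 315, 32, 35), (251, 240, 39, 36), (364, 239, 60, 52)]
nlip [0.55700593 0.1625807 ] front to lipfront 0.0796404498672842
wlip [ 0.4313632  -0.19063466] front to lipfront 0.2195364485117508
```

View pics/c3.png

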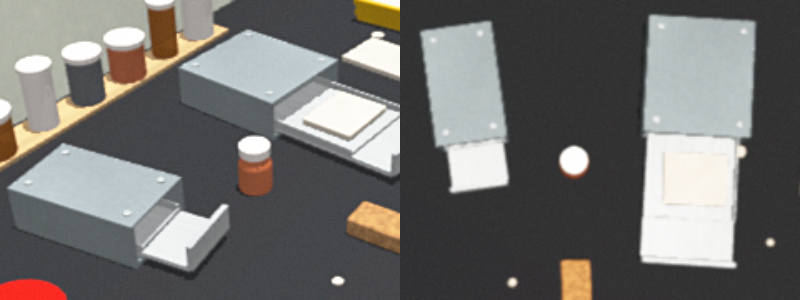

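View pics/t3.png

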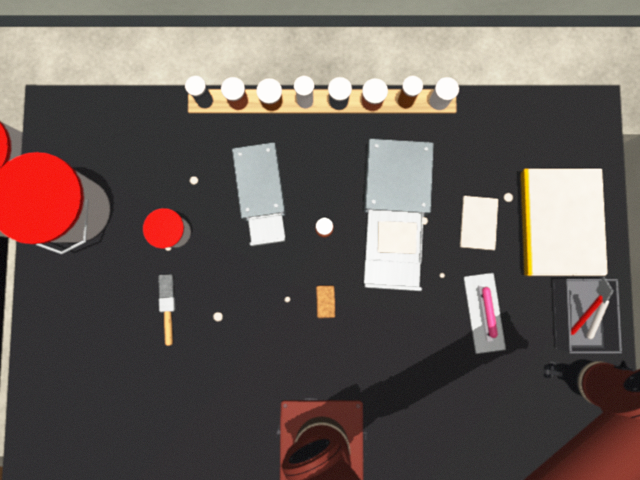

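The narrow lip is home at (266,243), and the wide lip is fully out at (393,289) with the panel flat behind its ridge at (398,237). The bystanders haven't moved; the difference at the trowel is only the arm's shadow. Handing in.

```bash
python3 -m handwheel '[{"dx":0,"dy":0,"dz":0,"rx":0,"ry":0,"rz":0,"gripper":-1},{"dx":0,"dy":0,"dz":0,"rx":0,"ry":0,"rz":0,"gripper":-1}]'; python3 -c "
from workcell import r
print(r.sign_off())"
```

```text
time_s: 17.75
position: [0.2553, -0.5477, 0.2332]
eef_rot: [[0.998, -0.062, 0.0], [-0.062, -0.998, 0.0], [0.0, -0.0, -1.0]]
force: [0.1, -0.8, 0.3]
finger_gap: 0.001
the job is handed in; nothing more can be done
None
```

The narrow tray is pushed fully home and the wide tray is drawn all the way out to its stop. I handed the job in at 17.8 s with the arm clear of everything.

- **Narrow tray:** I pushed its lip with the shut fingertips until it stopped moving while the wrist force rose to about 23 N in x (about 30 N in all). The last picture puts the lip front 80 mm from the housing front; about 78 mm is expected when home.
- **Wide tray:** I hooked the shut fingertips behind its lip and drew it at about 3 N to the stop, where the force rose to 20 N in x (about 25 N in all). I then unhooked inward and lifted out. The last picture puts the lip front 219.5 mm from the housing front; about 218 mm is expected when fully out.
- **Samples and bystanders:** The panel lies flat behind its ridge. The only changes between the first and last top pictures are the two trays, the arm, and the arm's shadow near the trowel.
- **Not checked:** The disc is inside the closed narrow unit, so the last pictures don't show it.
- **Failed call:** The first move call was refused for missing keys and moved nothing. No check disagreed.

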